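# Wedge a rubber mould tight in the clamp frame

## Task

Clamp the rubber mould in the wooden wedge frame so that it can be cut open. Pick the tapered wooden wedge from the bench (not the strip of even width), lay it flat on the frame's floor with its thin end in the open gap between the fixed cheek and the sliding jaw, and let go of it; then shut the fingers and tap or push its thick end into the gap until the jaw is tight against the mould, and leave the wedge in there.

Things in the scene. Friction and masses are not known exactly. Their poses are not given: they have to be found in the camera images.
- wedge: Loose dark wooden wedge, 60 g, lying flat: 120 mm long, 22 high, 12 wide at the thin end, 30 at the thick end, both sides tapering alike. Origin mid-length on the underside (21 wide there); x axis towards the thin end (x = +60 mm; thick end x = -60), z up. A strip of the same wood, length and height but even width (26 mm) lies farther back and does not fit the gap.
- gap_mouth (a point): Mouth of the gap, on its middle line, on the fixed frame's floor (board top, 12 mm above the bench). x into the gap (to the robot's right), y to the fixed cheek, z up. Floor runs flat and open 90 mm back from the mouth (-x), 40 mm or more each side. Gap: open above, 90 mm long, 21.7 wide at the mouth, 8.2 at its end, walls 22 high. Wedge enters 65 mm free, is tight near 92 mm.
- jaw: Sliding wooden jaw, the gap's -y wall, 90 mm long, 22 high. Origin at gap_mouth (0.5 mm higher) at rest, same axes. The wedge pushes it to -y against a weak spring (under 2 N), 4 mm at most, until the mould has no play; meanwhile the wedge follows the fixed cheek's face, 2 mm to -y. Driving takes 2 to 10 N, rising steeply when tight; taps of about 18 N make it tight, friction keeps it.
- mould: Loose brown rubber mould block, 120 g, lying flat on the frame's floor between the jaw and the far stop with up to 4 mm play: 76 mm along the gap, 50 across, 24 high. Origin at the centre of its underside, its own y axis along the gap. (Beware: a lamp's gooseneck arches 0.28 to 0.41 m above the bench along x = 0.53 m, just beyond the work; keep the wrist on the robot's side of it.)

How it is judged:
By the outcome, as a careful person would: the job done as asked, in the order asked, and still so for the second after the job is handed in, with the robot touching nothing.
It also fails if it takes over 45 s, if anything falls off the work surface, if the arm or the gripper's body presses on something with over 40 N, if the wrist force passes 120 N, or if a joint passes its speed limit or range.

## Robot

A 6-joint arm with a two-finger parallel gripper is mounted at the origin on a cart in front of the work surface, level with it; the furniture and walls round the work are solid. World frame = base frame: x ahead of the robot, y to its left, z up, the work surface at z = 0. Lengths are in mm, angles in rad, forces in N, time in s.
With the tool pointing down it reaches from about 425 to 950 mm from the base axis. Payload 14.7 kg.
Tool frame: the origin (TCP) lies at the very end of the fingers, on their centre line; the grasp point (between the pads) lies 19 mm behind it; z points along the fingers, y is the line along which they close (so a half turn about z gives the same grasp; the last joint's range is limited). The gripper opens to 85 mm and grips with 20 to 120 N. Pads are 22 mm wide; open, the fingers measure 114 mm over their backs; the gripper's body (76 mm by 85 mm) begins 54 mm behind the grasp point. The pads swing forward as they close: fully open they stand 13 mm farther back than shut.
Start: joints at [-1.158, 0.48, 1.596, -0, 1.065, -0.047], TCP at [288.464, -582.478, 231.297] pointing down, gripper open.
Joint ranges: [-2.75, 2.75], [-0.82, 2.05], [0.23, 2.67], [-1.56, 4.7], [0.09, 2.69], [-2.92, 2.92]. Speed limits (rad/s): [1.89, 1.89, 2.39, 3.01, 3.01, 3.01].

## Interface

Orientations are given as a rotation vector (axis times angle).
In Python, from plant import robot gives the robot as it stands.
- The arm moves only by the tool play_rows, never from a script. Its argument "steps" is a list of rows, each an object of numbers: "dx", "dy", "dz": the shift along the tool's x, y, z in mm; "rx", "ry", "rz": the turn, a rotation vector about the tool's x, y, z in rad. In form: [{"dx": .., "dy": .., "dz": .., "rx": .., "ry": .., "rz": ..}, ...]. A call has 1 to 20 rows; each row is the pose to reach, as a shift and turn from the pose commanded when the call began, along the tool's axes at that moment; what a row does not reach only later rows make up. A row lasts 1/10 s, in which the tool goes at most 50 mm and 8.59 degrees, less where a joint would pass 70% of its speed; a pose out of reach is approached as far as the arm can. A call with a gripper value outside its range is refused whole. "grip" is the opening in per cent of the stroke, from 0 (shut) to 100 (fully open), set as the call begins (left out, the last holds). The fingers move at their own pace and stop on an object; "newtons" is the grip in N (left out, the last holds). Time passes only in rows, so rows that repeat a pose let the fingers close. It gives the time, the measured TCP pose, the force, the opening and the grip force at its end, in the units of the state.
- robot.sense(): the state, without advancing time (a new reading comes with each control period).
- robot.capture(name): name is "scene" or "top" or "wrist"; returns a dict with "color" (420x560x3 uint8, red, green, blue), "vertical_fov" (degrees; the focal length in pixels is half the picture's height over the tangent of half this angle, whatever the lens; pixels are square), "cx", "cy" (the principal point, pixels), "world_from_camera" (4x4, takes a point from camera to world coordinates). Camera axes: x right, y down, z forward; pixel columns grow to the right and rows downward; lengths in mm; the calibration is good to about 2 mm. A picture is of the moment at which its call begins. There is no depth.
- robot.finish_job(): hands the job in; it is judged then, once.
The state is a dict: "t": time; "q": joint angles; "qd": joint speeds; "tau": joint torques, N m; "ee_pos": TCP position; "tcp_rot": TCP orientation; "wrist_force": force on the tool from outside, world axes, zero at the start; "wrist_torque": the same for the moment, N m; "finger_gap": finger opening in mm; "grip_force": force on a finger pad.
Only numpy, scipy, OpenCV 4.12 (cv2) and the standard library are available. Lean on these libraries where they do the work, as an engineer would, in place of code of your own. Each camera call takes 0.05 s, during which the arm holds its last target. There are 200 camera calls.

## Working session

There is one attempt and no reset: what is moved stays moved. The work goes in short steps, Python scripts to look and compute and a tool call to move; the robot and the scene stay as the last step left them, time stands still between calls to the robot, and variables do not carry over. Pictures are saved under pics/ and viewed, at most 10 in all, crops included, and the job is handed in when it is done.

Besides the shell and the picture viewer there is one more tool, called by a JSON object that holds its "api" and its "payload". play_rows: Moves the arm, as the interface text tells. Its arguments: {"type":"object","properties":{"steps":{"type":"array","items":{"type":"object","properties":{"dx":{"type":"number"},"dy":{"type":"number"},"dz":{"type":"number"},"rx":{"type":"number"},"ry":{"type":"number"},"rz":{"type":"number"}}}},"grip":{"type":"number"},"newtons":{"type":"number"}},"required":["steps"]}

```bash
mkdir -p pics; cat > h.py <<'E'
import numpy as np, cv2
from plant import robot
from scipy.spatial.transform import Rotation as R
def cap(n,f=None):
    c=robot.capture(n)
    if f: cv2.imwrite('pics/'+f,c['color'][:,:,::-1])
    return c
def ray(c,uv,z):
    f=210/np.tan(np.radians(c['vertical_fov'])/2); T=np.array(c['world_from_camera'])
    d=T[:3,:3]@np.array([(uv[0]-c['cx'])/f,(uv[1]-c['cy'])/f,1]); o=T[:3,3]
    return o+d*(z-o[2])/d[2]
E
python3 - <<'E'
from h import *
a=cap('top','top1.png'); b=cap('scene','sc1.png')
for c in(a,b): print(c['vertical_fov'],c['cx'],c['cy'],np.round(c['world_from_camera'],3).tolist())
print(robot.sense())
E
```

```text
51.101015459943994 281.1470016567935 207.97946937229608 [[-0.021, -0.996, 0.081, 327.943], [-1.0, 0.019, -0.024, -231.669], [0.022, -0.082, -0.996, 878.664], [0.0, 0.0, 0.0, 1.0]]
57.92451356231635 277.45578742011446 209.2570752024345 [[-0.911, -0.305, 0.278, 159.882], [-0.413, 0.689, -0.596, 243.266], [-0.009, -0.658, -0.753, 688.658], [0.0, 0.0, 0.0, 1.0]]
{'t': 0.1, 'q': array([-1.15759016e+00,  4.80750130e-01,  1.59681027e+00,  1.08206761e-06,
        1.06512132e+00, -4.66108047e-02]), 'qd': array([ 0.00074303, -0.00192329, -0.00056082, -0.00074796, -0.00064052,
       -0.00058375]), 'tau': array([ 2.44386043e-03, -9.52253366e+01, -4.31040359e+01,  3.64255698e-05,
        5.24081377e-03, -1.82198295e-05]), 'ee_pos': array([ 288.32153872, -582.13628548,  230.74912357]), 'tcp_rot': array([-3.05788608e+00, -7.15687715e-01,  3.10246683e-04]), 'wrist_force': array([-0.3752056 , -0.22778182, -0.5677272 ]), 'wrist_torque': array([-0.01333127,  0.05388913, -0.00444448]), 'grip_force': 0.0, 'finger_gap': 85.33345665014426}
```

View pics/top1.png

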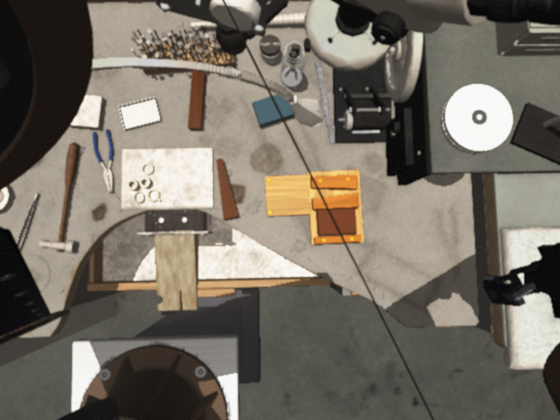

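View pics/sc1.png

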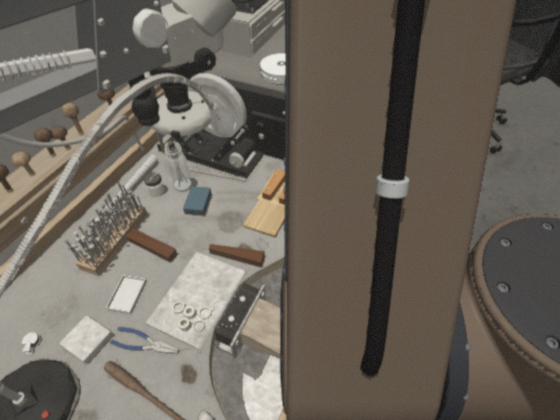

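The top view shows the wedge at about (228,189) with its thick end nearer the robot. The frame is at (315,205) with the gap mouth near (311,190), and the strip is at (197,100). In the scene view the arm hides the frame.

```bash
python3 - <<'E'
from h import *
im=cv2.imread('pics/top1.png')[145:255,205:375]
cv2.imwrite('pics/crop1.png',cv2.resize(im,None,fx=4.7,fy=4.7,interpolation=cv2.INTER_CUBIC))
c=cap('top')
hsv=cv2.cvtColor(c['color'],cv2.COLOR_RGB2HSV)
for p in [(228,190),(197,100),(335,220),(335,200),(335,181),(290,195),(335,190),(250,190)]: print(p,hsv[p[1],p[0]],c['color'][p[1],p[0]])
E
```

```text
(228, 190) [ 11 146 115] [115  73  49]
(197, 100) [ 11 162 110] [110  66  40]
(335, 220) [  9 163 125] [125  69  45]
(335, 200) [ 15 193 225] [225 139  55]
(335, 181) [ 15 189 228] [228 143  59]
(290, 195) [ 20 132 237] [237 194 114]
(335, 190) [ 18 144 229] [229 177 100]
(250, 190) [ 18  35 181] [181 171 156]
```

View pics/crop1.png

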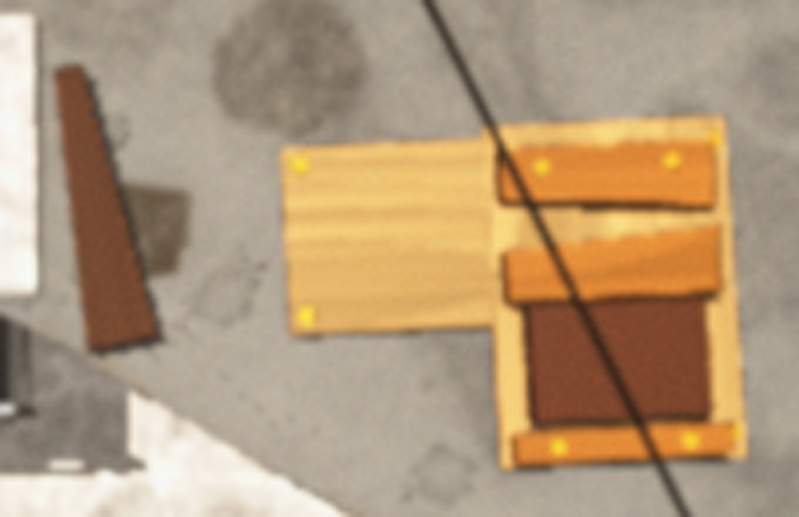

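The crop shows the gap mouth between crop corners (500,205) on the cheek and (503,253) on the jaw, with the end corners at (715,208) and (720,228). The wedge's thin end is at (70,68) and its thick end at (125,345).

```bash
cat >> h.py <<'E'
def blob(c,near,lo=(4,110,60),hi=(15,190,150),z=22):
    m=cv2.inRange(cv2.cvtColor(c['color'],cv2.COLOR_RGB2HSV),lo,hi)
    m=cv2.morphologyEx(m,cv2.MORPH_OPEN,np.ones((3,3),np.uint8))
    cs,_=cv2.findContours(m,cv2.RETR_EXTERNAL,cv2.CHAIN_APPROX_NONE)
    k=max((k for k in cs if cv2.contourArea(k)>150),key=lambda k:cv2.pointPolygonTest(k,near,True))
    return np.array([ray(c,p[0],z)[:2] for p in k])
def wedge(P):
    """pose from outline points: centre (mid-length), heading to thin end, length, end widths"""
    P=P.astype(np.float32); (cx,cy),(w,h),a=cv2.minAreaRect(P)
    M=P.mean(0); u=np.linalg.svd(P-M)[2][0]
    for _ in range(3):
        n=np.array([-u[1],u[0]]); s=(P-M)@u; L=s.max()-s.min(); mid=(s.max()+s.min())/2
        t=s-mid; d=(P-M)@n; i=abs(t)<.4*L
        A=lambda j:np.polyfit(t[j],d[j],1)
        md=np.polyval(np.polyfit(t[i],d[i],1),t)
        up=A(i&(d>md)); dn=A(i&(d<md)); c=(up+dn)/2
        u0=u; M0=M+mid*u+c[1]*n; u=u+c[0]*n; u/=np.linalg.norm(u)
    wd=up-dn
    if wd[0]>0: u=-u
    return M0,u,L,wd[1]-abs(wd[0])*60,wd[1]+abs(wd[0])*60
E
python3 - <<'E'
from h import *
c=cap('top')
M,u,L,a,b=wedge(blob(c,(228,190))); print(M,u,np.arctan2(u[1],u[0]),L,a,b)
f=lambda x,y,z:ray(c,(205+x/4.7-.4,145+y/4.7-.4),z).round(1)
for p in [(500,205),(503,253),(715,208),(720,228)]: print(f(*p,34))
for p in [(285,150),(292,333),(487,130),(724,117),(745,458),(505,467)]: print('board',f(*p,12))
m=f(501.5,229,34);e=f(717,218,34);print(m,e,np.arctan2(*(e-m)[1::-1]))
print(R.from_rotvec(robot.sense()['tcp_rot']).as_matrix().round(3))
E
```

```text
[ 438.448878   -143.25334696] [0.98299666 0.18362344] 0.18467130994892417 116.99607808590969 9.092321634235109 27.672174341883068
[ 434.3 -310.7   34. ]
[ 414.4 -311.4   34. ]
[ 431.5 -399.8   34. ]
[ 423.1 -401.6   34. ]
board [ 462.2 -222.2   12. ]
board [ 384.5 -223.8   12. ]
board [ 469.3 -308.1   12. ]
board [ 473.1 -409.4   12. ]
board [ 328.1 -413.1   12. ]
board [ 326.5 -311.9   12. ]
[ 424.3 -311.1   34. ] [ 427.3 -400.5   34. ] -1.5372518672332183
[[ 0.896  0.444 -0.   ]
 [ 0.444 -0.896  0.001]
 [ 0.    -0.001 -1.   ]]
```

{"api": "play_rows", "payload": {"steps": [{"dx":210,"dy":-175,"dz":0,"rz":0.274},{"dx":210,"dy":-175,"dz":0,"rz":0.274},{"dx":210,"dy":-175,"dz":0,"rz":0.274},{"dx":210,"dy":-175,"dz":0,"rz":0.274},{"dx":210,"dy":-175,"dz":0,"rz":0.274},{"dx":210,"dy":-175,"dz":0,"rz":0.274},{"dx":210,"dy":-175,"dz":0,"rz":0.274},{"dx":210,"dy":-175,"dz":0,"rz":0.274}], "grip": 42, "newtons": 40}}

```text
validation failed for argument at $.st...
```

```bash
python3 - <<'E'
from h import *
c=cap('wrist','w1.png'); s=robot.sense(); print(s['t'],s['ee_pos'],s['q'],s['finger_gap']); print(np.round(c['world_from_camera'],3).tolist(),c['vertical_fov'],c['cx'],c['cy']); np.save('w1.npy',c,allow_pickle=True)
E
```

```text
0.25 [ 288.3857726  -582.30718427  231.00217946] [-1.15760622e+00  4.80507352e-01  1.59655415e+00  3.02544736e-06
  1.06511349e+00 -4.65972226e-02] 85.60933190709477
[[0.444, -0.848, -0.289, 362.407], [-0.896, -0.421, -0.141, -545.272], [-0.002, 0.321, -0.947, 373.722], [0.0, 0.0, 0.0, 1.0]] 65.8180800553914 277.85896758520204 212.79198184141356
```

View pics/w1.png

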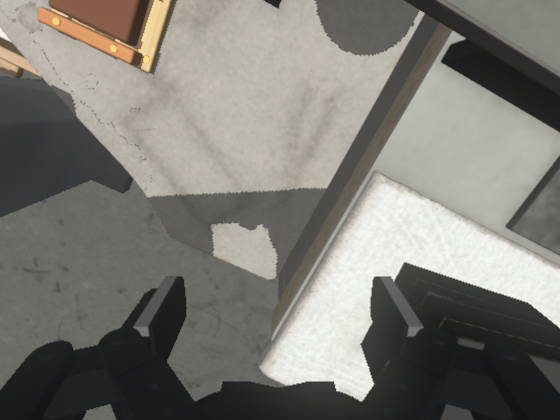

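The move was refused, so the arm is still at its start. The wrist camera looks ahead along tool +x, and only the frame's corner shows, at the upper left near (100,40).

{"api": "play_rows", "payload": {"steps": [{"dx":43,"dy":-52,"dz":0,"rx":0,"ry":0,"rz":0.07},{"dx":86,"dy":-103,"dz":0,"rx":0,"ry":0,"rz":0.14},{"dx":129,"dy":-155,"dz":0,"rx":0,"ry":0,"rz":0.21},{"dx":172,"dy":-207,"dz":0,"rx":0,"ry":0,"rz":0.274},{"dx":172,"dy":-207,"dz":0,"rx":0,"ry":0,"rz":0.274},{"dx":172,"dy":-207,"dz":0,"rx":0,"ry":0,"rz":0.274},{"dx":172,"dy":-207,"dz":0,"rx":0,"ry":0,"rz":0.274},{"dx":172,"dy":-207,"dz":0,"rx":0,"ry":0,"rz":0.274}], "grip": 42, "newtons": 40}}

```text
t: 1.05
ee_pos: [351.1, -320.7, 231.6]
tcp_rot: [3.127, 0.293, 0.001]
wrist_force: [0.6, 0.6, 0.2]
finger_gap: 35.8
grip_force: 0.0
```

```bash
python3 - <<'E'
from h import *
c=cap('wrist','w2.png'); np.save('w2.npy',c,allow_pickle=True)
print(np.round(c['world_from_camera'],3).tolist())
E
```

```text
[[0.186, -0.93, -0.316, 432.177], [-0.982, -0.177, -0.059, -304.942], [-0.001, 0.321, -0.947, 374.404], [0.0, 0.0, 0.0, 1.0]]
```

View pics/w2.png

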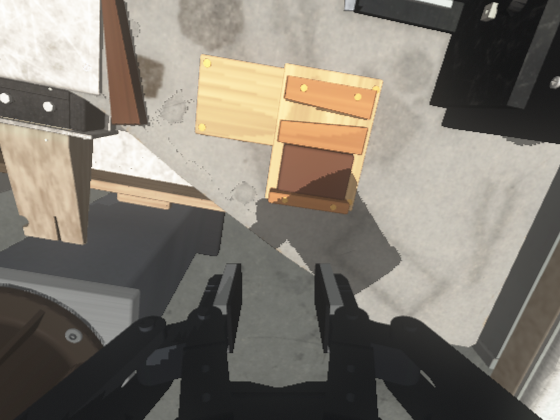

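The wrist view shows the whole frame. The cheek is at about (330,97), the jaw at (322,135), the mould at (315,170), and the wedge's thick end at the upper left near (125,60).

```bash
python3 - <<'E'
from h import *
for n in ('w2',):
    c=np.load('w2.npy',allow_pickle=True).item()
    hsv=cv2.cvtColor(c['color'],cv2.COLOR_RGB2HSV)
    for p in [(330,97),(322,132),(322,118),(360,110),(300,88),(340,108),(322,150)]: print(p,hsv[p[1],p[0]])
    m=cv2.inRange(hsv,(8,165,190),(17,255,255))
    cs,_=cv2.findContours(m,cv2.RETR_EXTERNAL,cv2.CHAIN_APPROX_NONE)
    for k in cs:
        if cv2.contourArea(k)<300: continue
        P=cv2.approxPolyDP(k,4,True)[:,0]; print(P.tolist()); print([ray(c,p,34)[:2].round(1).tolist() for p in P])
im=c['color'][50:170,190:390,::-1]; cv2.imwrite('pics/crop2.png',cv2.resize(im,None,fx=4,fy=4,interpolation=cv2.INTER_CUBIC))
E
```

```text
(330, 97) [ 15 128 240]
(322, 132) [ 14 131 238]
(322, 118) [ 21  84 247]
(360, 110) [ 15 129 239]
(300, 88) [ 18 130 236]
(340, 108) [ 15 129 239]
(322, 150) [ 10 117 109]
```

View pics/crop2.png

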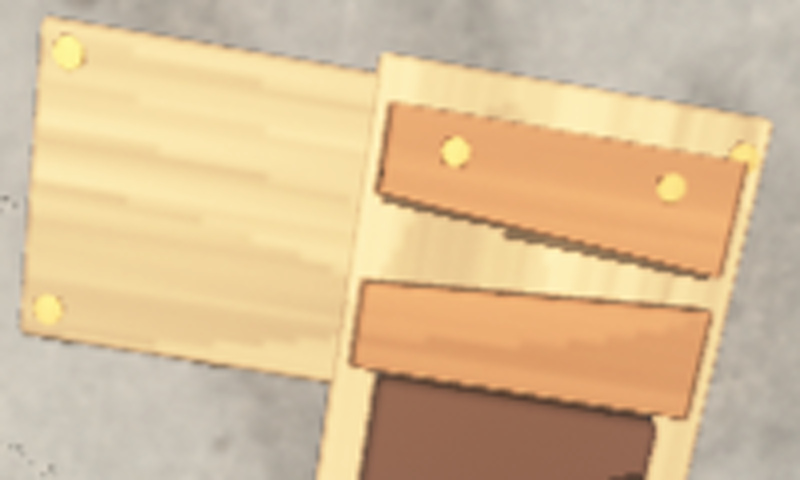

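The crop shows the cheek's inner edge running from (380,192) to (712,273) and the jaw's from (362,283) to (711,311).

```bash
python3 - <<'E'
from h import *
c=np.load('w2.npy',allow_pickle=True).item()
hsv=cv2.cvtColor(c['color'],cv2.COLOR_RGB2HSV)
m=cv2.inRange(hsv,(11,105,200),(16,200,255)); m=cv2.morphologyEx(m,cv2.MORPH_OPEN,np.ones((3,3)))
cs,_=cv2.findContours(m,cv2.RETR_EXTERNAL,cv2.CHAIN_APPROX_NONE)
for k in cs:
    if cv2.contourArea(k)<300: continue
    P=cv2.approxPolyDP(k,4,True)[:,0]; print(P.tolist()); print([ray(c,p,34)[:2].round(1).tolist() for p in P])
g=lambda x,y,z=34: ray(c,(190+x/4-.4,50+y/4-.4),z)[:2].round(1)
C=[g(380,192),g(712,273),g(362,283),g(711,311)]; print(C)
m=(C[0]+C[2])/2;e=(C[1]+C[3])/2;print(m,e,np.arctan2(*(e-m)[::-1]))
for q in [(42,15),(22,333),(378,53),(771,122)]: print('board',g(*q,12))
print('wedge thick end',ray(c,(127,125),22),ray(c,(146,124),22))
E
```

```text
[[279, 140], [360, 153], [366, 128], [282, 121]]
[[396.6, -312.7], [399.3, -398.2], [424.8, -397.4], [415.7, -312.2]]
[[288, 76], [286, 97], [369, 117], [375, 91]]
[[458.0, -309.9], [438.8, -311.7], [435.8, -397.5], [460.6, -396.5]]
[array([ 438. , -310.4]), array([ 434.7, -396.3]), array([ 415.9, -310.1]), array([ 425.7, -398.6])]
[ 426.95 -310.25] [ 430.2  -397.45] -1.5335429277830865
board [ 463.8 -218.7]
board [ 384.8 -222. ]
board [ 471.1 -303.8]
board [ 474.  -406.9]
wedge thick end [ 380.73719729 -153.18107844   22.        ] [ 385.48162228 -172.73864782   22.        ]
```

{"api": "play_rows", "payload": {"steps": [{"dx":25,"dy":-40,"dz":15,"rx":0,"ry":0,"rz":0},{"dx":50,"dy":-79,"dz":40,"rx":0,"ry":0,"rz":0},{"dx":75,"dy":-119,"dz":70,"rx":0,"ry":0,"rz":0},{"dx":99,"dy":-158,"dz":100,"rx":0,"ry":0,"rz":0},{"dx":99,"dy":-158,"dz":100,"rx":0,"ry":0,"rz":0},{"dx":99,"dy":-158,"dz":100,"rx":0,"ry":0,"rz":0}]}}

```text
t: 1.7
ee_pos: [418.8, -146.5, 130.2]
tcp_rot: [-3.127, -0.294, 0.003]
wrist_force: [0.1, -1.2, 0.4]
finger_gap: 36.0
grip_force: 0.0
```

```bash
python3 - <<'E'
from h import *
c=cap('wrist','w3.png'); np.save('w3.npy',c,allow_pickle=True)
s=robot.sense();print(s['ee_pos'],R.from_rotvec(s['tcp_rot']).as_matrix().round(3).tolist(),s['q'])
d=cap('top')
print('top',wedge(blob(d,(228,190))))
E
```

```text
[ 419.05458891 -147.54664977  131.00020539] [[0.983, 0.186, -0.001], [0.186, -0.983, 0.0], [-0.001, -0.0, -1.0]] [-4.06642938e-01  3.48251179e-01  2.15235730e+00 -3.00415979e-04
  6.41854999e-01  9.77609947e-01]
top (array([659.98783378, -91.85991016]), array([-0.93501438, -0.35460979]), np.float64(38.660880503996154), np.float64(14.609424061994503), np.float64(26.378774047000974))
```

View pics/w3.png

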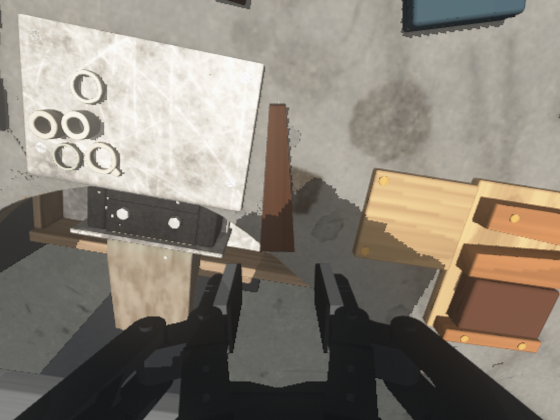

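The wedge lies along column 278, between the fingers, with its thin end at (278,105) and its thick end at (278,250). The slab's nearest corner is at (240,210) and clears the finger path.

```bash
python3 - <<'E'
from h import *
c=np.load('w3.npy',allow_pickle=True).item()
hsv=cv2.cvtColor(c['color'],cv2.COLOR_RGB2HSV); print(hsv[180,[268,272,278,284,289]].tolist())
P=blob(c,(278,180),lo=(4,90,50),hi=(16,200,160))
print(len(P),wedge(P))
for p in [(271,105),(286,104),(262,251),(293,251)]: print(ray(c,p,22)[:2])
print('slabcorner',ray(c,(240,210),3)[:2],'clamp',ray(c,(228,245),30))
E
```

```text
[[11, 110, 114], [10, 110, 116], [11, 110, 111], [10, 113, 106], [11, 117, 116]]
379 (array([ 440.10363629, -141.92851564]), array([0.97355055, 0.22847172]), np.float64(116.97017988982074), np.float64(15.180306731755346), np.float64(17.770696943203003))
[ 497.04945775 -125.6891289 ]
[ 499.78741058 -136.3626558 ]
[ 379.59714555 -139.40523541]
[ 384.55772994 -165.3194136 ]
slabcorner [ 405.81995126 -114.33615376] clamp [ 383.54224917 -110.8548403    30.        ]
```

{"api": "play_rows", "payload": {"steps": [{"dx":-14,"dy":-2,"dz":20,"rx":0,"ry":0,"rz":0},{"dx":-14,"dy":-2,"dz":50,"rx":0,"ry":0,"rz":0},{"dx":-14,"dy":-2,"dz":75,"rx":0,"ry":0,"rz":0},{"dx":-14,"dy":-2,"dz":90,"rx":0,"ry":0,"rz":0},{"dx":-14,"dy":-2,"dz":90,"rx":0,"ry":0,"rz":0},{"dx":-14,"dy":-2,"dz":90,"rx":0,"ry":0,"rz":0}], "grip": 39}}

```text
t: 2.4
ee_pos: [405.0, -149.0, 42.0]
tcp_rot: [3.128, 0.289, 0.001]
wrist_force: [0.4, 0.2, 0.6]
finger_gap: 33.4
grip_force: 0.0
```

```bash
python3 - <<'E'
from h import *
c=cap('wrist','w4.png'); s=robot.sense();print(s['ee_pos'],s['finger_gap'])
E
```

```text
[ 405.28396587 -148.84350862   42.27461861] 33.10915413243136
```

View pics/w4.png

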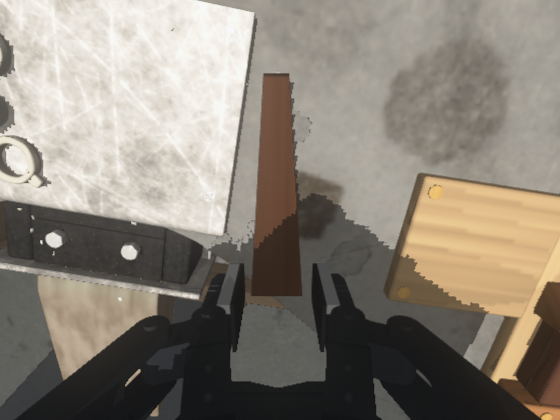

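The wedge sits centred between the fingertips (columns 243 and 313), and the slab corner at (225,235) is clear. I'll descend and grip.

{"api": "play_rows", "payload": {"steps": [{"dx":0,"dy":-1,"dz":15,"rx":0,"ry":0,"rz":0},{"dx":0,"dy":-1,"dz":28,"rx":0,"ry":0,"rz":0},{"dx":0,"dy":-1,"dz":37,"rx":0,"ry":0,"rz":0},{"dx":0,"dy":-1,"dz":37,"rx":0,"ry":0,"rz":0},{"dx":0,"dy":-1,"dz":37,"rx":0,"ry":0,"rz":0}]}}

```text
t: 2.95
ee_pos: [404.7, -146.9, 4.8]
tcp_rot: [3.128, 0.291, 0.0]
wrist_force: [0.2, -0.3, 0.2]
finger_gap: 33.1
grip_force: 0.0
```

{"api": "play_rows", "payload": {"steps": [{"dx":0,"dy":0,"dz":0,"rx":0,"ry":0,"rz":0},{"dx":0,"dy":0,"dz":0,"rx":0,"ry":0,"rz":0},{"dx":0,"dy":0,"dz":0,"rx":0,"ry":0,"rz":0},{"dx":0,"dy":0,"dz":0,"rx":0,"ry":0,"rz":0},{"dx":0,"dy":0,"dz":0,"rx":0,"ry":0,"rz":0}], "grip": 0, "newtons": 40}}

```text
t: 3.45
ee_pos: [404.9, -146.9, 5.1]
tcp_rot: [3.127, 0.291, 0.001]
wrist_force: [-1.9, -1.6, 6.7]
finger_gap: 25.9
grip_force: 38.7
```

{"api": "play_rows", "payload": {"steps": [{"dx":0,"dy":0,"dz":-15,"rx":0,"ry":0,"rz":0},{"dx":0,"dy":0,"dz":-50,"rx":0,"ry":0,"rz":0},{"dx":0,"dy":8,"dz":-90,"rx":0,"ry":0,"rz":0.12},{"dx":0,"dy":16,"dz":-90,"rx":0,"ry":0,"rz":0.25},{"dx":0,"dy":24,"dz":-90,"rx":0,"ry":0,"rz":0.38},{"dx":0,"dy":32,"dz":-90,"rx":0,"ry":0,"rz":0.51},{"dx":0,"dy":40,"dz":-90,"rx":0,"ry":0,"rz":0.64},{"dx":0,"dy":48,"dz":-90,"rx":0,"ry":0,"rz":0.77},{"dx":0,"dy":56,"dz":-90,"rx":0,"ry":0,"rz":0.9},{"dx":0,"dy":64,"dz":-90,"rx":0,"ry":0,"rz":1.03},{"dx":0,"dy":72,"dz":-90,"rx":0,"ry":0,"rz":1.16},{"dx":0,"dy":80,"dz":-90,"rx":0,"ry":0,"rz":1.29},{"dx":0,"dy":88,"dz":-90,"rx":0,"ry":0,"rz":1.42},{"dx":0,"dy":96,"dz":-90,"rx":0,"ry":0,"rz":1.55},{"dx":0,"dy":104,"dz":-90,"rx":0,"ry":0,"rz":1.66},{"dx":0,"dy":104,"dz":-90,"rx":0,"ry":0,"rz":1.722},{"dx":0,"dy":104,"dz":-90,"rx":0,"ry":0,"rz":1.722},{"dx":0,"dy":104,"dz":-90,"rx":0,"ry":0,"rz":1.722}]}}

```text
t: 5.25
ee_pos: [423.7, -248.9, 94.7]
tcp_rot: [-2.262, 2.18, -0.001]
wrist_force: [0.1, -0.4, -0.4]
finger_gap: 26.4
grip_force: 39.6
```

```bash
python3 - <<'E'
from h import *
c=cap('wrist','w5.png'); np.save('w5.npy',c,allow_pickle=True); s=robot.sense();print(s['ee_pos'],s['finger_gap'],s['grip_force'],s['q'],R.from_rotvec(s['tcp_rot']).as_matrix().round(3).tolist())
E
```

```text
[ 423.73904235 -248.81700527   94.62860947] 26.13180145596122 39.605500563047826 [-5.92655906e-01  4.62167152e-01  2.07967792e+00  1.15607322e-05
  5.99449179e-01  2.51218875e+00] [[0.037, -0.999, 0.0], [-0.999, -0.037, -0.0], [0.0, -0.0, -1.0]]
```

View pics/w5.png

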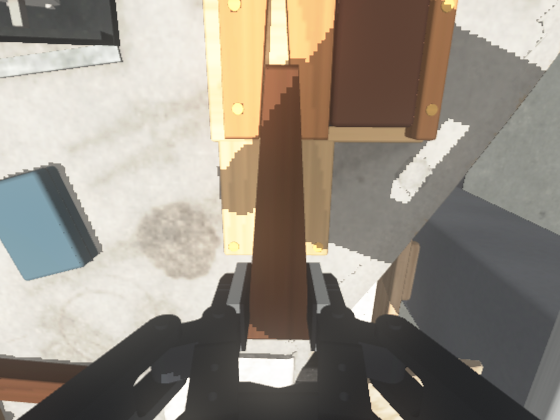

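The wedge is held straight, with its thin end at (265–299,66) and its thick end at (247–309,338). The gap shows above it around columns 271–289, with the mouth line at row 138.

```bash
python3 - <<'E'
from h import *
c=np.load('w5.npy',allow_pickle=True).item(); I=c['color']; H=cv2.cvtColor(I,cv2.COLOR_RGB2HSV)
for r in (5,25,45,60): print(r,[(x,*map(int,H[r,x])) for x in range(258,302,2)])
for p in [(265,66),(299,67),(247,338),(309,339)]: print(ray(c,p,112)[:2].round(1))
for r in (134,138,142): print('mouth',r,[ray(c,(x,r),34)[:2].round(1).tolist() for x in (235,)], [int(v) for v in H[r,235]])
P=blob(c,(280,180),lo=(3,90,50),hi=(12,210,140),z=112)
print(len(P),np.unique(np.round(P[:,1]/20))[:3])
E
```

```text
5 [(258, 21, 102, 254), (260, 21, 105, 254), (262, 21, 106, 254), (264, 20, 108, 254), (266, 13, 138, 215), (268, 14, 116, 160), (270, 15, 105, 190), (272, 27, 46, 255), (274, 27, 45, 255), (276, 27, 45, 255), (278, 27, 45, 255), (280, 27, 45, 255), (282, 27, 45, 255), (284, 27, 45, 255), (286, 13, 127, 156), (288, 21, 108, 254), (290, 21, 104, 254), (292, 21, 103, 254), (294, 22, 101, 254), (296, 21, 105, 254), (298, 20, 110, 253), (300, 18, 114, 253)]
25 [(258, 21, 103, 254), (260, 21, 103, 254), (262, 20, 106, 254), (264, 15, 126, 244), (266, 12, 136, 133), (268, 16, 108, 192), (270, 16, 107, 191), (272, 27, 48, 255), (274, 27, 48, 255), (276, 27, 46, 255), (278, 27, 45, 255), (280, 27, 45, 255), (282, 27, 45, 255), (284, 27, 45, 255), (286, 19, 96, 241), (288, 15, 129, 242), (290, 21, 104, 254), (292, 21, 104, 254), (294, 21, 102, 254), (296, 21, 103, 254), (298, 21, 104, 254), (300, 21, 104, 254)]
45 [(258, 21, 103, 254), (260, 21, 105, 254), (262, 21, 106, 254), (264, 12, 138, 155), (266, 15, 109, 192), (268, 15, 104, 210), (270, 26, 51, 255), (272, 29, 28, 255), (274, 29, 28, 
[... 242 characters left out ...]
05, 254), (300, 21, 105, 254)]
60 [(258, 21, 103, 254), (260, 20, 104, 254), (262, 16, 121, 249), (264, 13, 130, 143), (266, 16, 106, 200), (268, 16, 106, 200), (270, 27, 36, 255), (272, 27, 36, 255), (274, 27, 36, 255), (276, 28, 37, 255), (278, 28, 38, 255), (280, 27, 38, 255), (282, 27, 39, 255), (284, 28, 38, 255), (286, 20, 92, 241), (288, 16, 111, 191), (290, 13, 135, 162), (292, 13, 136, 178), (294, 13, 135, 179), (296, 13, 136, 178), (298, 13, 136, 176), (300, 13, 135, 174)]
[ 431.4 -343.4]
[ 419.4 -343.5]
[ 437.  -225.9]
[ 407.8 -226.4]
mouth 134 [[452.0, -312.0]] [19, 109, 253]
mouth 138 [[452.0, -309.6]] [13, 128, 178]
mouth 142 [[452.0, -307.2]] [26, 47, 255]
821 [-17. -16. -15.]
```

```bash
python3 - <<'E'
from h import *
c=np.load('w5.npy',allow_pickle=True).item()
for r,a,b in ((5,267,286),(25,265.5,287),(45,264,288.3),(60,263.3,289)):
    A=ray(c,(a,r),34);B=ray(c,(b,r),34);print(A[:2],B[:2],(A+B)[:2]/2,abs(A-B)[0])
E
```

```text
[ 434.22165532 -381.15015346] [ 423.89496702 -381.53376634] [ 429.05831117 -381.3419599 ] 10.326688302480932
[ 434.79776651 -371.52409512] [ 422.90701024 -371.96602053] [ 428.85238837 -371.74505783] 11.8907562680522
[ 435.39448444 -361.55372536] [ 421.7148413  -362.06238696] [ 428.55466287 -361.80805616] 13.679643133928494
[ 435.61370815 -353.84775068] [ 420.94926646 -354.3932394 ] [ 428.28148731 -354.12049504] 14.664441691345303
```

{"api": "play_rows", "payload": {"steps": [{"dx":4.7,"dy":-2,"dz":15,"rx":0,"ry":0,"rz":-0.005},{"dx":4.7,"dy":-2,"dz":35,"rx":0,"ry":0,"rz":-0.005},{"dx":4.7,"dy":-2,"dz":50,"rx":0,"ry":0,"rz":-0.005},{"dx":4.7,"dy":-2,"dz":60,"rx":0,"ry":0,"rz":-0.005},{"dx":4.7,"dy":-2,"dz":66,"rx":0,"ry":0,"rz":-0.005},{"dx":4.7,"dy":-2,"dz":70,"rx":0,"ry":0,"rz":-0.005},{"dx":4.7,"dy":-2,"dz":73,"rx":0,"ry":0,"rz":-0.005},{"dx":4.7,"dy":-2,"dz":73,"rx":0,"ry":0,"rz":-0.005}]}}

```text
t: 6.1
ee_pos: [426.0, -253.6, 21.3]
tcp_rot: [-2.265, 2.177, -0.0]
wrist_force: [-0.1, 0.8, 0.1]
finger_gap: 26.1
grip_force: 39.5
```

{"api": "play_rows", "payload": {"steps": [{"dx":0,"dy":0,"dz":1,"rx":0,"ry":0,"rz":0},{"dx":0,"dy":0,"dz":2,"rx":0,"ry":0,"rz":0},{"dx":0,"dy":0,"dz":3,"rx":0,"ry":0,"rz":0},{"dx":0,"dy":0,"dz":3,"rx":0,"ry":0,"rz":0}]}}

```text
t: 6.5
ee_pos: [425.9, -253.6, 18.3]
tcp_rot: [-2.265, 2.177, -0.0]
wrist_force: [0.2, -0.4, -0.9]
finger_gap: 26.5
grip_force: 39.6
```

{"api": "play_rows", "payload": {"steps": [{"dx":0,"dy":0,"dz":0.7,"rx":0,"ry":0,"rz":0},{"dx":0,"dy":0,"dz":1.2,"rx":0,"ry":0,"rz":0},{"dx":0,"dy":0,"dz":1.2,"rx":0,"ry":0,"rz":0}]}}

```text
t: 6.8
ee_pos: [425.9, -253.6, 17.1]
tcp_rot: [-2.265, 2.177, -0.0]
wrist_force: [-0.8, -0.3, 0.4]
finger_gap: 26.5
grip_force: 39.8
```

```bash
python3 - <<'E'
from h import *
c=cap('wrist','w6.png'); np.save('w6.npy',c,allow_pickle=True); s=robot.sense();print(s['ee_pos'],s['wrist_force'],s['wrist_torque'])
H=cv2.cvtColor(c['color'],cv2.COLOR_RGB2HSV)
m=cv2.inRange(H,(0,90,40),(14,255,200)); 
for r in range(0,150,12): 
    print(r,''.join('w' if (h<=12 and v<150) else 'd' if v<120 else 'o' if sat>95 else '.' for h,sat,v in H[r,230:330].tolist()))
E
```

```text
[ 425.90948669 -253.55697238   17.13305815] [ 0.11958945 -0.4473716   1.87106976] [ 0.12456534  0.05033837 -0.0006248 ]
0 oooooooooooooooooooooooooooooooooowwoooooo..........................oooooooooooooooooooooooooooooooo
12 oooooooooooooooooooooooooooooooooooooooooo..........................oooooooooooooooooooooooooooooooo
24 oooooooooooooooooooooooooooooooowoooooooo............................ooooooooooooooooooooooooooooooo
36 oooooooooooooooooooooooooooooooowwooooooo.............................oooooooooooooooooooooooooooooo
48 ooooooooooooooooooooooooooooooowwooooooo..............................oooooooooooooooooooooooooooooo
60 oooooooooooooooooooooooooooooowwoooooooo..............................oooooooooooooooooooooooooooooo
72 oooooooooooooooooooooooooooooowwoooooooooooooooooooooooooooooooooooowooooooooooooooooooooooooooooooo
84 ooooooooooooooooooooooooooooowwoooooooooooooooooooooooooooooooowwwwwwooodddooooooooooooooooooooooooo
96 oooooooooooooooooooooooooooowwoooooooooooooooooooooowwwwwwwwwwwwwwwwwwoodwdooooooooooooooooooooooooo
108 ooooooooooooooooooooooooooowwwooooooooooowwwwwwwwwwwwwwwwwwwwwwwwwwwwwooodddoooooooooooooooooooooooo
120 ooooooooooooooooooooooooooowwoooooowwwwwwwwwwwwwwwwwwwwwwwwwwwwwwwwwwwdoodwdoooooooooooooooooooooooo
132 oooooooooooooooooooooooooowwooowwwwwwwwwwwwwwwwwwwwwwwwwwwwwwwwwwwwwwwwooodddooooooooooooooooooooooo
144 oooooooooooooooooooooooowwwooowwwwwwwwwwwwwwwwwwwwwwwwwwwwwwwwwwwwwwwwwdoodddooooooooooooooooooooooo
```

The wedge's thin end is in the gap with about equal clearance on both sides. I'll release it and lift.

{"api": "play_rows", "payload": {"steps": [{"dx":0,"dy":0,"dz":0.3,"rx":0,"ry":0,"rz":0},{"dx":0,"dy":0,"dz":0.3,"rx":0,"ry":0,"rz":0},{"dx":0,"dy":0,"dz":0.3,"rx":0,"ry":0,"rz":0},{"dx":0,"dy":0,"dz":0.3,"rx":0,"ry":0,"rz":0},{"dx":0,"dy":0,"dz":-15,"rx":0,"ry":0,"rz":0},{"dx":0,"dy":0,"dz":-45,"rx":0,"ry":0,"rz":0},{"dx":0,"dy":0,"dz":-75,"rx":0,"ry":0,"rz":0},{"dx":-25,"dy":0,"dz":-90,"rx":0,"ry":0,"rz":0},{"dx":-55,"dy":0,"dz":-90,"rx":0,"ry":0,"rz":0},{"dx":-75,"dy":0,"dz":-90,"rx":0,"ry":0,"rz":0},{"dx":-75,"dy":0,"dz":-90,"rx":0,"ry":0,"rz":0}], "grip": 50}}

```text
t: 7.95
ee_pos: [422.2, -176.6, 107.2]
tcp_rot: [2.267, -2.175, -0.001]
wrist_force: [-0.6, -1.0, 0.7]
finger_gap: 43.2
grip_force: 0.0
```

```bash
cat > meas.py <<'E'
from h import *
import sys
c=cap('wrist',sys.argv[1]+'.png'); np.save(sys.argv[1]+'.npy',c,allow_pickle=True); s=robot.sense();print(s['t'],s['ee_pos'],s['finger_gap'],R.from_rotvec(s['tcp_rot']).as_matrix()[0].round(3))
H=cv2.cvtColor(c['color'],cv2.COLOR_RGB2HSV)
m=cv2.inRange(H,(3,80,40),(13,220,150)); m=cv2.morphologyEx(m,cv2.MORPH_OPEN,np.ones((5,5)))
cs,_=cv2.findContours(m,cv2.RETR_EXTERNAL,cv2.CHAIN_APPROX_NONE)
for k in cs:
    if cv2.contourArea(k)<900: continue
    P=cv2.approxPolyDP(k,4,True)[:,0]; print(cv2.contourArea(k),P.tolist(),[ray(c,p,34)[:2].round(1).tolist() for p in P])
E
python3 meas.py w7
```

```text
8.0 [ 422.90268315 -177.80996103  107.27736653] 42.53387939892027 [ 0.041 -0.999  0.   ]
2661.5 [[0, 296], [0, 321], [107, 330], [105, 306]] [[633.4, -108.8], [638.8, -85.6], [555.1, -80.4], [553.7, -103.1]]
5256.0 [[265, 0], [256, 149], [298, 149], [293, 0]] [[435.0, -314.3], [438.5, -229.3], [410.8, -230.4], [418.9, -314.9]]
```

{"api": "play_rows", "payload": {"steps": [{"dx":0,"dy":0,"dz":0,"rx":0,"ry":0,"rz":0.006},{"dx":0,"dy":0,"dz":20,"rx":0,"ry":0,"rz":0.006},{"dx":0,"dy":0,"dz":50,"rx":0,"ry":0,"rz":0.006},{"dx":0,"dy":0,"dz":75,"rx":0,"ry":0,"rz":0.006},{"dx":0,"dy":0,"dz":90,"rx":0,"ry":0,"rz":0.006},{"dx":10,"dy":0,"dz":90,"rx":0,"ry":0,"rz":0.006},{"dx":25,"dy":0,"dz":90,"rx":0,"ry":0,"rz":0.006},{"dx":34,"dy":0,"dz":90,"rx":0,"ry":0,"rz":0.006},{"dx":34,"dy":0,"dz":90,"rx":0,"ry":0,"rz":0.006}], "grip": 0}}

```text
t: 8.9
ee_pos: [425.3, -215.0, 18.0]
tcp_rot: [-2.256, 2.186, -0.004]
wrist_force: [-0.6, -0.4, -0.2]
finger_gap: 0.0
grip_force: 0.0
```

{"api": "play_rows", "payload": {"steps": [{"dx":3,"dy":0,"dz":0,"rx":0,"ry":0,"rz":0},{"dx":6,"dy":0,"dz":0,"rx":0,"ry":0,"rz":0},{"dx":9,"dy":0,"dz":0,"rx":0,"ry":0,"rz":0},{"dx":12,"dy":0,"dz":0,"rx":0,"ry":0,"rz":0},{"dx":15,"dy":0,"dz":0,"rx":0,"ry":0,"rz":0},{"dx":18,"dy":0,"dz":0,"rx":0,"ry":0,"rz":0},{"dx":21,"dy":0,"dz":0,"rx":0,"ry":0,"rz":0},{"dx":24,"dy":0,"dz":0,"rx":0,"ry":0,"rz":0}]}}

```text
t: 9.7
ee_pos: [425.1, -236.8, 17.1]
tcp_rot: [2.258, -2.184, -0.0]
wrist_force: [0.8, 0.2, 0.6]
finger_gap: 0.1
grip_force: 0.4
```

{"api": "play_rows", "payload": {"steps": [{"dx":3,"dy":0,"dz":0,"rx":0,"ry":0,"rz":0},{"dx":6,"dy":0,"dz":0,"rx":0,"ry":0,"rz":0},{"dx":9,"dy":0,"dz":0,"rx":0,"ry":0,"rz":0},{"dx":12,"dy":0,"dz":0,"rx":0,"ry":0,"rz":0},{"dx":15,"dy":0,"dz":0,"rx":0,"ry":0,"rz":0},{"dx":17,"dy":0,"dz":0,"rx":0,"ry":0,"rz":0},{"dx":17,"dy":0,"dz":0,"rx":0,"ry":0,"rz":0}]}}

```text
t: 10.4
ee_pos: [424.7, -253.0, 17.0]
tcp_rot: [2.258, -2.184, -0.003]
wrist_force: [-3.3, 6.8, 3.2]
finger_gap: -0.1
grip_force: 3.0
```

{"api": "play_rows", "payload": {"steps": [{"dx":2,"dy":0,"dz":0,"rx":0,"ry":0,"rz":0},{"dx":4,"dy":0,"dz":0,"rx":0,"ry":0,"rz":0},{"dx":6,"dy":0,"dz":0,"rx":0,"ry":0,"rz":0},{"dx":8,"dy":0,"dz":0,"rx":0,"ry":0,"rz":0},{"dx":8,"dy":0,"dz":0,"rx":0,"ry":0,"rz":0}]}}

```text
t: 10.9
ee_pos: [424.5, -260.4, 16.9]
tcp_rot: [2.258, -2.184, -0.005]
wrist_force: [-5.3, 10.3, 6.6]
finger_gap: -0.0
grip_force: 4.8
```

{"api": "play_rows", "payload": {"steps": [{"dx":2,"dy":0,"dz":0,"rx":0,"ry":0,"rz":0},{"dx":4,"dy":0,"dz":0,"rx":0,"ry":0,"rz":0},{"dx":6,"dy":0,"dz":0,"rx":0,"ry":0,"rz":0},{"dx":6,"dy":0,"dz":0,"rx":0,"ry":0,"rz":0}]}}

```text
t: 11.3
ee_pos: [424.3, -266.0, 16.8]
tcp_rot: [2.258, -2.184, -0.007]
wrist_force: [-6.2, 11.6, 7.4]
finger_gap: 0.2
grip_force: 5.9
```

{"api": "play_rows", "payload": {"steps": [{"dx":1,"dy":0,"dz":0,"rx":0,"ry":0,"rz":0},{"dx":2,"dy":0,"dz":0,"rx":0,"ry":0,"rz":0},{"dx":2,"dy":0,"dz":0,"rx":0,"ry":0,"rz":0}]}}

```text
t: 11.6
ee_pos: [424.2, -267.8, 16.8]
tcp_rot: [2.258, -2.184, -0.007]
wrist_force: [-6.8, 13.1, 8.9]
finger_gap: -0.0
grip_force: 6.6
```

{"api": "play_rows", "payload": {"steps": [{"dx":1,"dy":0,"dz":0,"rx":0,"ry":0,"rz":0},{"dx":2,"dy":0,"dz":0,"rx":0,"ry":0,"rz":0},{"dx":2,"dy":0,"dz":0,"rx":0,"ry":0,"rz":0}]}}

```text
t: 11.9
ee_pos: [424.1, -269.7, 16.8]
tcp_rot: [2.258, -2.184, -0.008]
wrist_force: [-6.4, 14.6, 11.3]
finger_gap: 0.4
grip_force: 7.0
```

{"api": "play_rows", "payload": {"steps": [{"dx":1,"dy":0,"dz":0,"rx":0,"ry":0,"rz":0},{"dx":1,"dy":0,"dz":0,"rx":0,"ry":0,"rz":0}]}}

```text
t: 12.1
ee_pos: [424.0, -270.5, 16.8]
tcp_rot: [2.258, -2.184, -0.009]
wrist_force: [-7.5, 14.8, 11.0]
finger_gap: -0.2
grip_force: 7.6
```

{"api": "play_rows", "payload": {"steps": [{"dx":1,"dy":0,"dz":0,"rx":0,"ry":0,"rz":0},{"dx":1,"dy":0,"dz":0,"rx":0,"ry":0,"rz":0}]}}

```text
t: 12.3
ee_pos: [423.9, -270.9, 16.8]
tcp_rot: [2.258, -2.184, -0.01]
wrist_force: [-3.2, 23.1, 14.0]
finger_gap: -0.1
grip_force: 11.5
```

{"api": "play_rows", "payload": {"steps": [{"dx":1,"dy":0,"dz":0,"rx":0,"ry":0,"rz":0},{"dx":1,"dy":0,"dz":0,"rx":0,"ry":0,"rz":0}]}}

```text
t: 12.5
ee_pos: [423.8, -271.0, 16.8]
tcp_rot: [-2.258, 2.184, 0.011]
wrist_force: [-0.3, 33.5, 17.6]
finger_gap: 0.1
grip_force: 16.6
```

{"api": "play_rows", "payload": {"steps": [{"dx":1,"dy":0,"dz":0,"rx":0,"ry":0,"rz":0},{"dx":1,"dy":0,"dz":0,"rx":0,"ry":0,"rz":0}]}}

```text
t: 12.7
ee_pos: [423.7, -271.1, 16.8]
tcp_rot: [-2.258, 2.184, 0.013]
wrist_force: [5.3, 43.1, 19.8]
finger_gap: 0.2
grip_force: 21.5
```

The force rose steeply at the expected depth, so the wedge is tight. I'll back off and check.

{"api": "play_rows", "payload": {"steps": [{"dx":-4,"dy":0,"dz":0,"rx":0,"ry":0,"rz":0},{"dx":-10,"dy":0,"dz":0,"rx":0,"ry":0,"rz":0},{"dx":-25,"dy":0,"dz":0,"rx":0,"ry":0,"rz":0},{"dx":-50,"dy":0,"dz":-20,"rx":0,"ry":0,"rz":0},{"dx":-75,"dy":0,"dz":-60,"rx":0,"ry":0,"rz":0},{"dx":-75,"dy":0,"dz":-100,"rx":0,"ry":0,"rz":0},{"dx":-75,"dy":0,"dz":-120,"rx":0,"ry":0,"rz":0},{"dx":-75,"dy":0,"dz":-120,"rx":0,"ry":0,"rz":0}]}}

```text
t: 13.5
ee_pos: [425.4, -200.7, 139.8]
tcp_rot: [-2.258, 2.182, -0.008]
wrist_force: [-0.1, -0.2, -0.4]
finger_gap: 0.3
grip_force: 0.0
```

```bash
python3 meas.py w8
```

```text
13.55 [ 424.67681112 -200.47964401  138.2869611 ] -0.08452258998113664 [ 0.034 -0.999  0.003]
2871.0 [[3, 296], [6, 319], [132, 328], [128, 308], [33, 299], [20, 290]] [[667.3, -111.7], [670.4, -87.3], [556.0, -81.7], [557.3, -103.3], [641.2, -109.6], [650.8, -118.5]]
5185.0 [[309, 58], [309, 65], [328, 65], [333, 54], [400, 51], [412, 63], [421, 62], [422, 41], [411, 34], [416, 23], [425, 28], [426, 17], [396, 0], [337, 0], [327, 13], [329, 29]] [[407.7, -313.3], [407.4, -308.8], [394.1, -309.3], [391.3, -316.4], [345.2, -319.8], [335.6, -312.6], [329.4, -313.4], [331.1, -326.5], [339.3, -330.5], [337.0, -337.2], [330.4, -334.4], [330.9, -340.9], [352.5, -350.1], [391.5, -348.8], [397.5, -341.0], [395.3, -331.6]]
3462.0 [[270, 0], [266, 96], [272, 105], [303, 105], [300, 1]] [[435.8, -347.3], [437.1, -287.4], [432.6, -281.3], [410.1, -282.1], [415.9, -347.4]]
```

View pics/w8.png

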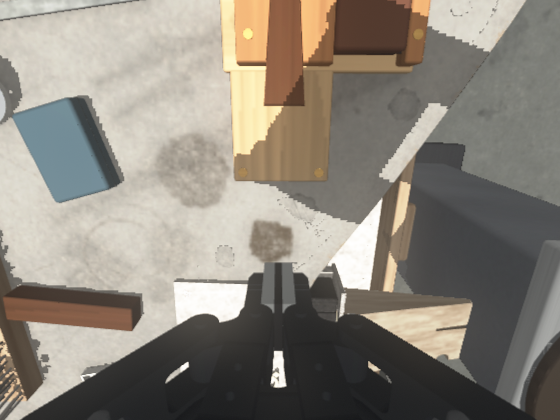

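The wedge is flat between cheek and jaw. Its thick end at row 105 maps to y = -282, about 92 mm in, and the jaw is against the mould. The gripper is clear.

```bash
python3 -c "
from plant import robot
print(robot.finish_job())"
```

```text
the job is handed in; nothing more can be done
None
```

The wedge is driven about 92 mm into the gap and was left there with the jaw tight against the mould; the final push peaked near 43 N along the gap (about 48 N total at the wrist), above the roughly 18 N of taps expected, and I handed the job in at about 13.6 s.

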